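# Hook the thread tray out from under the desk shelf until its catch springs up

## Robot

A 7-joint arm with a two-finger parallel gripper is mounted at the origin on a cart in front of the work surface, level with it; the furniture and walls round the work are solid. World frame = base frame: x ahead of the robot, y to its left, z up, the work surface at z = 0. Lengths are in m, angles in degrees, forces in N, time in s.
With the tool pointing down it reaches from about 0.425 to 0.875 m from the base axis. Payload 9.9 kg.
Tool frame: the origin (TCP) lies between the finger pads; the fingertips stand 11 mm ahead of it and the grasp point (between the pads) lies 8 mm behind it; z points along the fingers, y is the line along which they close (so a half turn about z gives the same grasp; the last joint's range is limited). The gripper opens to 85 mm and grips with 20 to 120 N. Pads are 22 mm wide; open, the fingers measure 114 mm over their backs; the gripper's body (76 mm by 85 mm) begins 54 mm behind the grasp point. The pads swing forward as they close: fully open they stand 13 mm farther back than shut.
Start: joints at [-77.854, 32.985, 1.427, 82.34, -0.859, 64.687, -3.237], TCP at [0.197, 0.646, 0.21] pointing down, gripper open.
Joint ranges: [-157.87, 157.87], [-19.46, 123.44], [-87.15, 90], [11.01, 140.99], [-62.26, 242.26], [9.8, 113.94], [-161.44, 161.44]. Speed limits (degrees/s): [127.2, 127.2, 172.46, 172.46, 180, 180, 180].

## Interface

Orientations are given as a 3x3 rotation matrix whose columns are the frame's x, y, z axes.
In Python, from cell import ctrl gives the robot as it stands. Calls block until the motion is done:
- ctrl.reach(position, orientation): joint-space move of the TCP to a pose.
- ctrl.movel(position, attitude=None, max_speed=0.15, force_limit=None): straight line of the TCP; attitude=None keeps the orientation; max_speed is the mean speed in m/s. With force_limit (N) it stops when the force on the tool has changed by that much, and returns True; else False.
- ctrl.move_j(angles): joint-space move.
- ctrl.gripper_to(opening, strength=None): finger opening in m; strength is the grip in N (None keeps the last); returns when the fingers have stopped.
- ctrl.wait(seconds).
- ctrl.solve_ik(position, orientation): joint angles nearest the present ones, or None.
- ctrl.sense(): the state.
- ctrl.read_camera(name): name is "scene" or "top" or "wrist"; returns (picture, depth): 480x640x3 uint8, red, green, blue; 480x640 float32, m along the optical axis (not along the pixel's ray), 0 where there is no reading.
- ctrl.calibration(name): a dict with "fx", "fy", "cx", "cy" (pixels), "T" (4x4, takes a point from camera to world coordinates). Camera axes: x right, y down, z forward; pixel columns grow to the right and rows downward; lengths in m; the calibration is good to about 2 mm. A picture is of the moment at which its call begins: read the wrist's pose just before it. calibration takes no time and is no camera call; for the wrist camera it gives the pose at the moment of the call.
A pose or a line that the arm cannot do raises ctrl.Unreachable and nothing moves.
- ctrl.sign_off(): hands the job in; it is judged then, once.
The state is a dict: "clock": time; "joints": joint angles; "qvel": joint speeds; "tau": joint torques, N m; "position": TCP position; "orientation": TCP orientation; "contact_force": force on the tool from outside, world axes, zero at the start; "moment": the same for the moment, N m; "finger_gap": finger opening in m; "finger_force": force on a finger pad.
Only numpy, scipy, OpenCV 4.12 (cv2) and the standard library are available. Lean on these libraries where they do the work, as an engineer would, in place of code of your own. Each camera call takes 0.05 s, during which the arm holds its last target. There are 200 camera calls.

## Task

The thread tray has been pushed back under the low shelf on the desk, where no hand reaches it. Lift the pull hook out of its wooden rack, hook it behind the tray's front wall and draw the tray gently forward, on against its rubber buffers, until the steel tongue springs up behind the tray and keeps it out; then unhook and lay the hook back in its rack, the way it lay. Touch the tray with the hook only, never load it with more than 18 newtons, keep what stands in it upright, and leave the jar on the mat and the awl where they are.

Things in the scene. Friction and masses are not known exactly. Their poses are not given: they have to be found in the camera images.
- pull_hook: Pull hook, 0.13 kg: flat-sided dark wooden handle 116 long, 20 wide, 24 mm high, then a ferrule and a 7 mm steel rod that runs level to x = 152 mm and bends straight down there. Origin: centre of the handle; x toward the rod, z up as it lies. Balances about 20 mm ahead of the origin. Lies in its rack with the bent leg hanging down.
- hook_tip (a point): Lowest point of the hook's bent leg, on the leg's axis: at (152, 0, -35.5) mm from pull_hook's origin, same axes. The leg is 7 mm thick.
- rack_seat (a point): Where the handle's centre lies in the fixed pale wooden rack, 67 mm above the desk; x along the lying tool toward the rod, z up. Rack 112 x 64 mm, base 10 mm thick, two notched uprights 10 mm thick at x = -44 and +44 mm; notches about 26 mm wide at the bottom, flared to about 45 mm at the top, 82 mm above the desk; 78 mm free between the uprights.
- desk_shelf: Fixed low plywood shelf. Origin: centre of its underside; x from front (robot side) to back, z up. Runner board 270 (x) x 306 (y) x 9 mm, closed in front by a lip 19 mm above the board (x = -135 to -121 mm); cheeks 18 mm high guide the tray at both ends with 4 mm play. Jar, tub and carton stand on its roof, up to 250 mm above the desk.
- roof_edge (a point): Middle of the front edge of the shelf's roof, at its underside, 150 mm above the desk, 27 mm in front of the shelf's origin. The roof (12 mm thick, 322 mm wide, on side walls) covers all behind it.
- thread_tray: Pine tray 83 (x) x 268 (y) x 28 mm, 0.26 to 0.42 kg, sliding on the runner board. Origin: centre of its underside, 9 mm above the desk; x toward the back, z up. Walls 7.5 mm thick, floor 3 mm; inner face of the front wall at x = -34 mm. Its middle 70 mm are empty. Pushed in at the start, front wall 29 to 56 mm behind the roof edge. The glued wall bears 18 N from the hook, no more.
- tray_home (a point): Where the tray's origin is when the tray is out and held by the tongue: at (-74.5, 0, 9) mm in the shelf's frame, same axes. The tray meets two rubber buffers on the lip (y = -85, +85 mm) 3.5 mm before it gets there; from then on each mm takes about 3 N more; 1 mm past home they are hard.
- tongue_foot (a point): Hinge of the spring tongue, at the board's top, 31 mm behind the home tray's back edge: a steel leaf 31 x 22 mm, rising toward the robot to 5 mm above the board. The tray presses it flush as it is drawn over it; when the back edge has passed, at a pull of 12 to 15 N (sliding alone takes 1.5 to 4 N), it springs up behind the tray. Otherwise the buffers push the tray 2 mm or more back in once it is let go.
- spool_1: Thread spool with dark thread and wooden flanges, 35 mm across, 44 mm high, standing loose in the left (+y) end of the tray; origin at its foot.
- spool_0: Thread spool with pale thread, 35 mm across, 44 mm high, standing loose in the left (+y) end of the tray beside the other; origin at its foot.
- glue_pot: Glue pot 47 mm across, 70 mm high, standing loose in the right (-y) end of the tray; origin at its foot.
- spare_jar: Bystander: jam jar with a screw lid, 67 mm across, 81 mm high, on the cutting mat to the right of the work (another such jar on the shelf's roof does not matter); origin at its foot.
- awl: Bystander: awl lying on the cutting mat to the right of the work, 77 x 25 mm, its steel point standing up 68 mm; origin at the underside.

How it is judged (in metres and radians):
On the way, in this order (a step that is already met when the one before it is completed fails the run):
1. the pull hook is lifted out of its rack (height (world z) of pull_hook above 0.095 m and contact force between the fingers and pull_hook above 2 N), for 0.2 s.
2. the hook's leg is behind the tray's front wall and draws the tray forward (x of hook_tip in the frame of thread_tray between -0.034 and 0 m and z of hook_tip in the frame of thread_tray below 0.024 m and contact force between pull_hook and thread_tray above 0.8 N and distance of thread_tray from where it was at the start of the episode above 0.05 m), for 0.1 s.
3. the tray is drawn out to its home, squeezing the rubber buffers (x of thread_tray in the frame of desk_shelf between -0.078 and -0.0733 m), for 0.3 s.
At the end, for the whole second after the job is handed in: Let go, the tray stays out, its origin at most 1.2 mm behind and 3.5 mm before home, as the tongue holds it; the hook rests in its rack within 25 mm of the seat, within 0.2 rad of how it lay; spools and pot stand in the tray; jar and awl moved less than 20 mm (all of step 3 and horizontal distance between pull_hook and rack_seat below 0.025 m and height (world z) of pull_hook between 0.06 and 0.074 m and angle between pull_hook's own z axis and vertical below 0.2 rad and angle between the x axis of pull_hook and the x axis of rack_seat, either way round below 0.2 rad and x of hook_tip in the frame of rack_seat above 0.1 m and linear speed of pull_hook below 0.02 m/s and linear speed of thread_tray below 0.01 m/s and angle between each of spool_1, spool_0, glue_pot's own z axis and vertical below 0.25 rad and z of each of spool_1, spool_0, glue_pot in the frame of thread_tray below 0.02 m and distance of each of spare_jar, awl from where it was at the start of the episode below 0.02 m); the robot touches nothing.
It fails at once if the hook loads the tray with more than 18 N (contact force between pull_hook and thread_tray above 18 N).
It fails at once if the gripper or arm touches the tray (contact force between any of the fingers, the arm and thread_tray above 0.5 N).
It fails at once if something standing in the tray falls over (angle between any of spool_1, spool_0, glue_pot's own z axis and vertical above 0.5 rad).
It fails at once if the jar on the mat or the awl is pushed away (distance of any of spare_jar, awl from where it was at the start of the episode above 0.02 m).
It also fails if it takes over 66 s, if anything falls off the work surface, if the arm or the gripper's body presses on something with over 40 N, if the wrist force passes 120 N, or if a joint passes its speed limit or range.

## Working session

There is one attempt and no reset: what is moved stays moved. The work goes in short steps, each a Python script; the robot and the scene stay as the last script left them, time stands still between calls to the robot, and variables do not carry over. Pictures are saved under pics/ and viewed, at most 10 in all, crops included, and the job is handed in when it is done.

```bash
ls; mkdir -p pics; cat > h.py <<'E'
import numpy as np, cv2
from cell import ctrl
def snap(n,f):
    T=ctrl.calibration(n); p,d=ctrl.read_camera(n)
    cv2.imwrite(f'pics/{f}.png',p[:,:,::-1]); np.savez(f'pics/{f}.npz',p=p,d=d,T=T['T'],k=[T[a] for a in('fx','fy','cx','cy')])
def cloud(f):
    z=np.load(f'pics/{f}.npz'); fx,fy,cx,cy=z['k']; d=z['d']; v,u=np.mgrid[:480,:640]
    P=np.stack([(u-cx)/fx*d,(v-cy)/fy*d,d],-1)@z['T'][:3,:3].T+z['T'][:3,3]
    P[d==0]=np.nan
    return z['p'],P
E
python3 - <<'E'
from h import *
snap('top','top0'); snap('scene','sc0'); s=ctrl.sense(); print(s)
for n in('top','scene'): print(ctrl.calibration(n))
E
```

```text
pics
{'clock': 0.1, 'joints': array([-77.85371962,  33.02914207,   1.42245353,  82.38120326,
        -0.85950416,  64.68699957,  -3.23724895]), 'qvel': array([ 0.02416229, -0.148127  ,  0.04231095, -0.16545571, -0.01336775,
       -0.03665665, -0.05531778]), 'tau': array([ 6.19179220e-03, -7.67300034e+01,  2.25790590e+00, -2.86605191e+01,
        1.58470409e-02,  8.60126631e-03,  2.66635311e-05]), 'position': array([0.19661549, 0.64527014, 0.20891578]), 'orientation': array([[-9.56585656e-01,  2.91451094e-01, -3.78295000e-04],
       [ 2.91451333e-01,  9.56584533e-01, -1.46681472e-03],
       [-6.56336085e-05, -1.51338850e-03, -9.99998853e-01]]), 'contact_force': array([-0.14060978,  0.35897185, -0.86503861]), 'moment': array([-0.03993139, -0.03413324,  0.01431866]), 'finger_force': 0.0, 'finger_gap': 0.085638022213281}
{'fx': 601.161215096441, 'fy': 601.161215096441, 'cx': 319.72621682025334, 'cy': 240.01919954210382, 'T': array([[ 0.33692149, -0.73714567,  0.58574753, -0.38904083],
       [-0.94142474, -0.25432964,  0.22144051, -0.41238356],
       [-0.01426095, -0.62604528, -0.77965629,  1.37827498],
       [ 0.        ,  0.        ,  0.        ,  1.        ]])}
{'fx': 456.7368961213139, 'fy': 456.7368961213139, 'cx': 322.8720581563166, 'cy': 242.77461524037028, 'T': array([[ 0.38328776, -0.41431999,  0.82548739, -0.25362389],
       [-0.92331785, -0.14868084,  0.35408777, -0.39741364],
       [-0.02397148, -0.89790476, -0.43953659,  0.54960264],
       [ 0.        ,  0.        ,  0.        ,  1.        ]])}
```

View pics/top0.png

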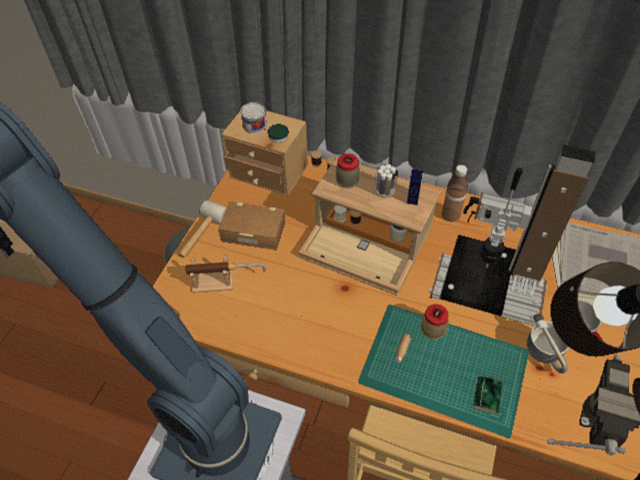

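View pics/sc0.png

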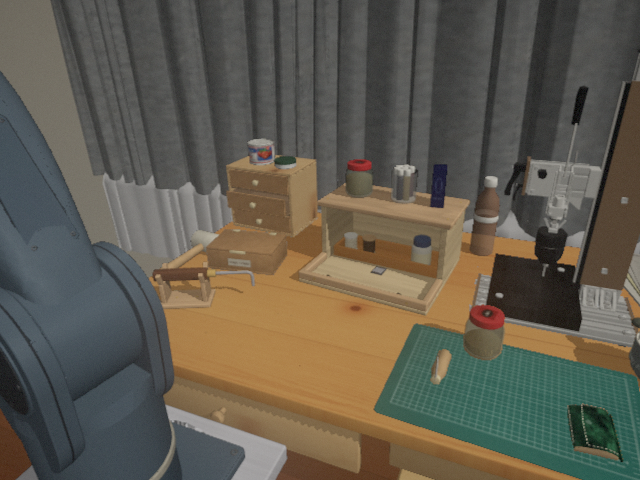

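The top view shows the hook in its rack (handle around pixel 207,268, rod tip at 264,267). The shelf's roof front edge runs (318,195)-(428,232), its lip runs (300,250)-(405,288), and the jar is at (434,320). Next I fit poses from the depth.

```bash
python3 - <<'E'
from h import *
for f in('top0','sc0'):
    p,P=cloud(f)
    x,y,z=np.moveaxis(P,-1,0)
    v,u=np.mgrid[:480,:640]
    box=((u>280)&(u<470)&(v>140)&(v<310))
    m=box&(z>.154)&(z<.168)
    r=cv2.minAreaRect(P[m][:,:2].astype(np.float32)); print(f,'roof',r,np.nanmedian(z[m]),cv2.boxPoints(r).round(4).tolist())
    m=box&(z>.022)&(z<.034)&(x<.8)
    r=cv2.minAreaRect(P[m][:,:2].astype(np.float32)); print('lip',m.sum(),r,cv2.boxPoints(r).round(4).tolist())
    hb=((u>150)&(u<275)&(v>255)&(v<300))
    m=hb&(z>.072)&(z<.09)
    r=cv2.minAreaRect(P[m][:,:2].astype(np.float32)); print('handle',m.sum(),r,cv2.boxPoints(r).round(4).tolist(),np.nanpercentile(z[m],[10,50,90]))
    m=hb&(z>.055)&(z<.095); Q=P[m]
    print('proj',Q.mean(0))
p,P=cloud('top0')
c=p[225:305,170:280,::-1]; c2=p[180:300,290:440,::-1]
a=cv2.resize(c,None,fx=5,fy=5,interpolation=2); b=cv2.resize(c2,None,fx=5,fy=5,interpolation=2)
cv2.imwrite('pics/c1.png',a); cv2.imwrite('pics/c2.png',b)
E
```

```text
top0 roof ((0.7729325294494629, -0.15098711848258972), (0.3595709502696991, 0.5549044609069824), 18.975862503051758) 0.1599278606673722 [[0.5127000212669373, 0.05290000140666962], [0.6930999755859375, -0.4717999994754791], [1.0332000255584717, -0.3549000024795532], [0.8526999950408936, 0.16979999840259552]]
lip 1616 ((0.6632385849952698, -0.16136705875396729), (0.6323562264442444, 0.26572471857070923), 89.56739807128906) [[0.527999997138977, -0.476500004529953], [0.7936999797821045, -0.47850000858306885], [0.7985000014305115, 0.15379999577999115], [0.532800018787384, 0.155799999833107]]
handle 316 ((0.41840144991874695, 0.18304362893104553), (0.06308650970458984, 0.1844463050365448), 24.440078735351562) [[0.351500004529953, 0.2540000081062317], [0.4277999997138977, 0.0860000029206276], [0.4853000044822693, 0.11209999769926071], [0.4090000092983246, 0.2800999879837036]] [0.07285084 0.07621444 0.08013346]
proj [0.41052044 0.19706616 0.07134357]
sc0 roof ((0.8554162979125977, -0.018709808588027954), (0.6119987964630127, 0.38049525022506714), 84.63575744628906) 0.16331111097164475 [[0.6373999714851379, -0.30559998750686646], [1.0161999464035034, -0.34119999408721924], [1.0734000205993652, 0.26820001006126404], [0.694599986076355, 0.3037000000476837]]
lip 2159 ((0.6655203104019165, -0.09371241927146912), (0.26683688163757324, 0.536771833896637), 0.14462968707084656) [[0.5314000248908997, 0.17430000007152557], [0.532800018787384, -0.36239999532699585], [0.7996000051498413, -0.3617999851703644], [0.79830002784729, 0.17499999701976776]]
handle 528 ((0.42367616295814514, 0.18209201097488403), (0.06129048019647598, 0.19550542533397675), 24.02244758605957) [[0.35589998960494995, 0.258899986743927], [0.43549999594688416, 0.08030000329017639], [0.49149999022483826, 0.10530000180006027], [0.41190001368522644, 0.2838999927043915]] [0.0734126  0.07877864 0.08120403]
proj [0.41101325 0.19668201 0.07237521]
```

View pics/c1.png

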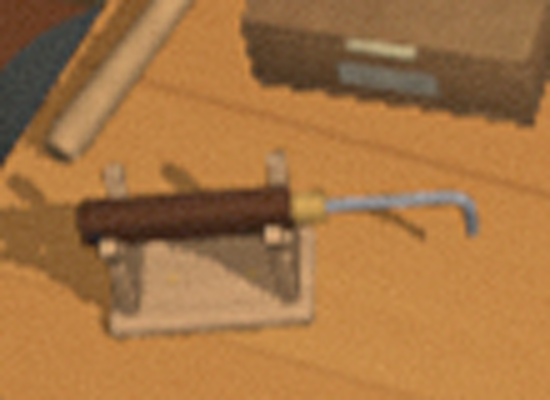

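View pics/c2.png

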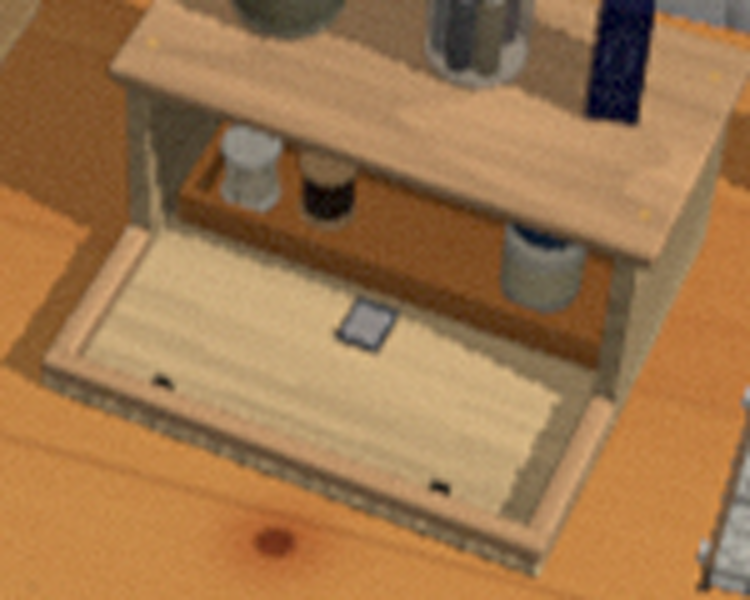

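The crops show the hook handle at crop1 (80-288, 188-240) with its bend at (465,197). In crop2 the roof front top corners are at (113,72) and (650,262), the lip's front top corners at (45,362) and (540,555), and the tray front wall's top edge at (180,212)-(605,348). Now rays onto known heights.

```bash
cat >> h.py <<'E'
def ray(f,u,v,z):
    q=np.load(f'pics/{f}.npz'); fx,fy,cx,cy=q['k']; d=q['T'][:3,:3]@[(u-cx)/fx,(v-cy)/fy,1]; o=q['T'][:3,3]
    return (o+d*(z-o[2])/d[2])
E
python3 - <<'E'
from h import *
A=lambda u,v,z:ray('top0',170+u/5-.4,225+v/5-.4,z)
B=lambda u,v,z:ray('top0',290+u/5-.4,180+v/5-.4,z)
def pr(n,a,b): d=b-a; print(n,a.round(4),b.round(4),'mid',((a+b)/2).round(4),'len',np.hypot(*d[:2]).round(4),'ang',np.degrees(np.arctan2(d[1],d[0])).round(2))
pr('roof',B(113,72,.162),B(652,262,.162))
pr('lip',B(45,362,.028),B(540,555,.028))
pr('tray',B(180,212,.037),B(605,348,.037))
pr('handleback',A(82,200,.079),A(288,188,.079))
pr('rod',A(325,206,.0705),A(465,196,.0705))
pr('buff',B(163,380,.02),B(440,487,.02))
print('leaf',B(368,323,.012), 'jar')
p,P=cloud('top0'); x,y,z=np.moveaxis(P,-1,0); v,u=np.mgrid[:480,:640]
hb=((u>180)&(u<230)&(v>260)&(v<276)); dark=p.sum(-1)<200
m=hb&dark&(z>.06)&(z<.09); q=P[m]; c=q.mean(0); print('handle depth',c, m.sum()); w=np.linalg.svd((q-c)[:,:2])[2][0]; print(np.degrees(np.arctan2(w[1],w[0])))
# roof plane/lip depth
m=(u>315)&(u<430)&(v>190)&(v<235)&(z>.15)&(z<.172)&(x<.85); print('roof x-front depth',np.percentile(P[m],[1,99],axis=0))
# wrist camera relative to tcp
s=ctrl.sense(); T=ctrl.calibration('wrist'); R=s['orientation']; print('cam in tcp',R.T@(T['T'][:3,3]-s['position']),(R.T@T['T'][:3,:3]).round(3),T['fx'])
for zz in (.1,.25): print(ctrl.solve_ik([.43,.2,zz],R))
E
```

```text
roof [0.6716 0.0077 0.162 ] [ 0.6356 -0.3058  0.162 ] mid [ 0.6536 -0.149   0.162 ] len 0.3156 ang -96.56
lip [0.5648 0.0131 0.028 ] [ 0.5294 -0.286   0.028 ] mid [ 0.5471 -0.1364  0.028 ] len 0.3012 ang -96.76
tray [ 0.6881 -0.0249  0.037 ] [ 0.671  -0.2848  0.037 ] mid [ 0.6795 -0.1549  0.037 ] len 0.2605 ang -93.76
handleback [0.3896 0.2687 0.079 ] [0.4333 0.1669 0.079 ] mid [0.4114 0.2178 0.079 ] len 0.1108 ang -66.75
rod [0.4342 0.1466 0.0705] [0.4652 0.0775 0.0705] mid [0.4497 0.112  0.0705] len 0.0757 ang -65.82
buff [ 0.5803 -0.0524  0.02  ] [ 0.5604 -0.2215  0.02  ] mid [ 0.5703 -0.1369  0.02  ] len 0.1703 ang -96.72
leaf [ 0.66386814 -0.1485561   0.012     ] jar
handle depth [0.40110121 0.21513159 0.07325619] 317
-66.81775651182507
roof x-front depth [[ 0.64061445 -0.30897513  0.15202084]
 [ 0.77680759 -0.01096682  0.16870579]]
cam in tcp [ 0.06871069 -0.00017215 -0.16407849] [[-0.    -0.963 -0.27 ]
 [ 1.    -0.     0.001]
 [-0.001 -0.27   0.963]] 420.1073258576069
[-34.09932563  24.71920759   4.79222001 119.90086669  -3.33662017
  35.56258269  46.02807629]
[-39.63401839  13.86346808  11.43385137 108.14469116  -3.12391059
  58.35396874  46.17327619]
```

```bash
cat >> h.py <<'E'
HA=np.radians(-66.5); HC=np.array([.402,.2142])
SY=np.radians(-6.65); SO=np.array([.681,-.152])
def ux(a): return np.array([np.cos(a),np.sin(a)])
def Rt(a): # tool down, tool x opposite to direction a
    x=np.r_[-ux(a),0]; z=np.array([0,0,-1.]); return np.c_[x,np.cross(z,x),z]
def W(p,z): return [p[0],p[1],z]
E
python3 - <<'E'
from h import *
p=HC+.005*ux(HA)
print(ctrl.solve_ik(W(p,.06),Rt(HA)))
S=lambda x,y=0: SO+x*ux(SY)+y*np.array([-np.sin(SY),np.cos(SY)])
for x in(-.10,-.25,-.27): print(x,S(x),ctrl.solve_ik(W(S(x),.05),Rt(SY)),ctrl.solve_ik(W(S(x),.15),Rt(SY)))
ctrl.reach(W(p,.21),Rt(HA)); snap('wrist','w0'); print(ctrl.sense()['clock'],ctrl.sense()['joints'])
E
```

```text
[-42.02226409  28.04258065  12.37417877 125.06402493 -12.38986384
  28.0045541    3.41318634]
-0.1 [ 0.58167279 -0.1404196 ] [  3.96417266  37.10997821   8.1004063  104.63428277  -7.79928612
  38.79154609  99.88349596] [ -2.82333436  30.95317042  18.69637546  99.38396948 -12.13655385
  51.64691026 104.3108909 ]
-0.25 [ 0.43268198 -0.123049  ] [  4.02589859  28.50423184   8.35526939 126.22462155  -9.1633409
  25.81411739 102.99244625] [-10.17987924  20.37887875  27.15683062 120.24618092 -13.66509903
  42.28147632 109.04889194]
-0.27 [ 0.41281654 -0.12073292] [  4.12011874  27.47363373   8.36346339 128.94856407  -9.45170879
  24.11851979 103.54120237] [-12.03994342  19.07952604  29.4101868  122.81453298 -14.08095568
  41.28238944 110.0304457 ]
1.9083 [-49.05411998  15.18170945  20.0205749  114.40467891  -6.58644591
  51.47770345  -1.92714644]
```

View pics/w0.png

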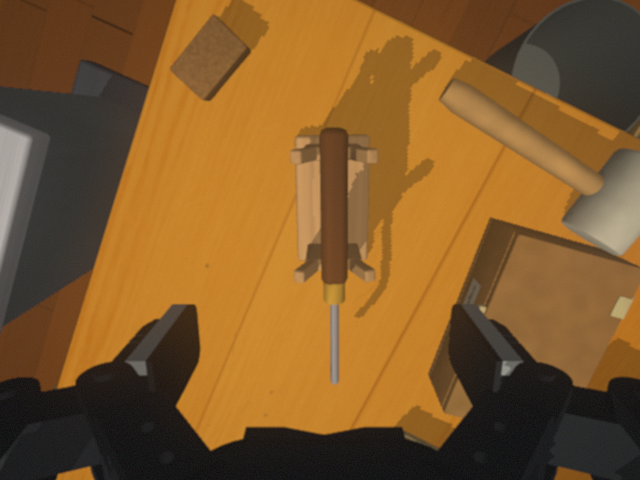

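The wrist view shows the handle from (334,129) to (334.5,284) and the rod end at (335,383), with the hook nearly parallel to the tool.

```bash
python3 - <<'E'
from h import *
a=ray('w0',334,129,.079);b=ray('w0',335,284,.079);c=ray('w0',335,383,.0705)
print(a,b,c,(a+b)/2,np.linalg.norm(b-a)); d=c-a; an=np.degrees(np.arctan2(d[1],d[0])); print(an, c[:2]-.1555*ux(np.radians(an)))
d=b-a; print(np.degrees(np.arctan2(d[1],d[0])))
E
```

```text
[0.38520227 0.27106892 0.079     ] [0.43187209 0.16820047 0.079     ] [0.46940441 0.08468594 0.0705    ] [0.40853718 0.21963469 0.079     ] 0.1129601232792505
-65.68800074116756 [0.40538425 0.22639575]
-65.59694423550286
```

```bash
cat > seg.py <<'E'
from h import *
def handle(f):
    p,P=cloud(f); hsv=cv2.cvtColor(p,cv2.COLOR_RGB2HSV); v,u=np.mgrid[:480,:640]
    x,y,z=np.moveaxis(P,-1,0)
    m=(p[:,:,0]<115)&(p[:,:,0]>p[:,:,2]+15)&(z>.068)&(z<.09)&(np.hypot(x-.405,y-.217)<.075)
    q=P[m]; c=q.mean(0); w=np.linalg.svd((q-c)[:,:2],full_matrices=False)[2][0]; w*=np.sign(w[0])
    n=np.array([-w[1],w[0]]); s=(q-c)[:,:2]@w; t=(q-c)[:,:2]@n; mu=(np.percentile(s,1)+np.percentile(s,99))/2
    print(f,m.sum(),'c',c,'mid',c[:2]+mu*w,'ext',np.percentile(s,[1,99]),np.percentile(t,[2,98]),'ang',np.degrees(np.arctan2(w[1],w[0])),'zmed',np.median(q[:,2]))
E
python3 - <<'E'
from seg import *
for f in('top0','sc0','w0'): handle(f)
s=ctrl.sense(); print(s['position'],s['qvel'].round(3))
ctrl.wait(.3); snap('wrist','w1'); handle('w1')
s=ctrl.sense(); print(s['position'],s['orientation'].round(4).tolist()); T=ctrl.calibration('wrist')['T']; print(s['orientation'].T@(T[:3,3]-s['position']),np.abs(np.load('pics/w0.npz')['T']-T).max())
p=HC+.005*ux(HA)+.06*np.array([-np.sin(HA),np.cos(HA)])-.04*ux(HA)
ctrl.movel(W(p,.23)); ctrl.wait(.3); snap('wrist','w2'); handle('w2')
E
```

```text
top0 307 c [0.40148029 0.21581393 0.07505494] mid [0.40193393 0.21479434] ext [-0.05409082  0.05632274] [-0.02157464  0.01340323] ang -66.0146911217793 zmed 0.07494052778068094
sc0 415 c [0.40231673 0.21593159 0.07659107] mid [0.40177236 0.21715359] ext [-0.05732893  0.05465339] [-0.00598044  0.01026356] ang -65.98836203789044 zmed 0.07772116772202642
w0 4128 c [0.4066153  0.22319211 0.0779351 ] mid [0.40786558 0.22047451] ext [-0.05186586  0.0578487 ] [-0.01015661  0.00958414] ang -65.2943502994653 zmed 0.07828279205691602
[0.40392221 0.21091759 0.20986559] [ 0.029  0.026  0.303  0.11   0.024 -0.056 -0.076]
w1 4075 c [0.4064319  0.22359429 0.07799885] mid [0.40787615 0.22043676] ext [-0.05166312  0.05860742] [-0.00981065  0.00979277] ang -65.42062617000789 zmed 0.0783107180187439
[0.40396493 0.20982788 0.20995069] [[-0.3991, 0.9169, -0.0001], [0.9169, 0.3991, -0.0], [-0.0, -0.0001, -1.0]]
[ 0.0684915  -0.00029811 -0.16405465] 0.001886583327913638
w2 2654 c [0.40722873 0.22819976 0.0772779 ] mid [0.40977716 0.2227369 ] ext [-0.04873159  0.06078768] [-0.02122738  0.0187018 ] ang -64.99092982649353 zmed 0.07796234909079935
```

```bash
cat >> h.py <<'E'
HA=np.radians(-65.5); HC=np.array([.4075,.2200]); GX=.005
GP=HC+GX*ux(HA)
E
python3 - <<'E'
from h import *
ctrl.reach(W(GP,.16),Rt(HA)); ctrl.wait(.2)
print(ctrl.movel(W(GP,.059),max_speed=.08,force_limit=8)); ctrl.wait(.3)
s=ctrl.sense(); print(s['position'],s['contact_force'])
ctrl.gripper_to(.035,40); ctrl.gripper_to(.012,40); ctrl.wait(.3)
s=ctrl.sense(); print(s['position'],s['contact_force'],s['finger_gap'],s['finger_force'],s['clock'])
E
```

```text
False
[0.40964061 0.21553775 0.05918361] [-0.59140783 -0.49491931  0.46912291]
[0.40957229 0.21543783 0.05899751] [0.90947952 0.28736362 0.09286544] 0.012124385599386462 0.0 6.825
```

```bash
python3 - <<'E'
from h import *
snap('scene','sc1'); snap('wrist','w3')
a=cv2.imread('pics/sc1.png')[200:350,110:310]; b=cv2.imread('pics/w3.png')[:, :]
cv2.imwrite('pics/m1.png',np.hstack([cv2.resize(a,(400,300),interpolation=2),cv2.resize(b,(400,300))]))
E
```

```text
(no output)
```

View pics/m1.png

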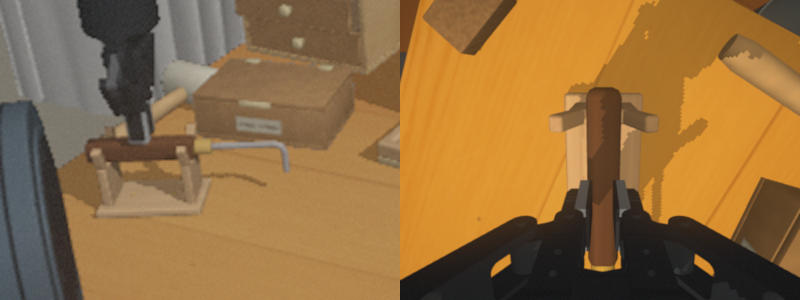

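The hook is between the fingers, but the pads don't touch it yet (scene half: fingers at (140,125)). I'll close further.

```bash
python3 - <<'E'
from h import *
ctrl.gripper_to(0.0,100); ctrl.wait(.3)
s=ctrl.sense(); print(s['position'],s['contact_force'],s['finger_gap'],s['finger_force'],s['clock'])
E
```

```text
[0.40956781 0.2154497  0.0590265 ] [0.38086032 0.26417553 0.83281258] 0.00011762463810724461 0.0 7.5
```

```bash
python3 - <<'E'
from h import *
snap('scene','sc2'); snap('wrist','w4')
a=cv2.imread('pics/sc2.png')[200:290,130:250]; b=cv2.imread('pics/w4.png')[240:480,160:480]
cv2.imwrite('pics/m2.png',np.hstack([cv2.resize(a,(400,300),interpolation=2),cv2.resize(b,(400,300))]))
p,P=cloud('w4'); print(P[300:480:20,320].round(3))
E
```

```text
[[0.404 0.225 0.095]
 [0.404 0.225 0.11 ]
 [0.404 0.224 0.119]
 [0.407 0.218 0.118]
 [0.41  0.212 0.118]
 [0.413 0.206 0.118]
 [0.428 0.17  0.078]
 [0.404 0.225 0.158]
 [0.404 0.225 0.163]]
```

View pics/m2.png

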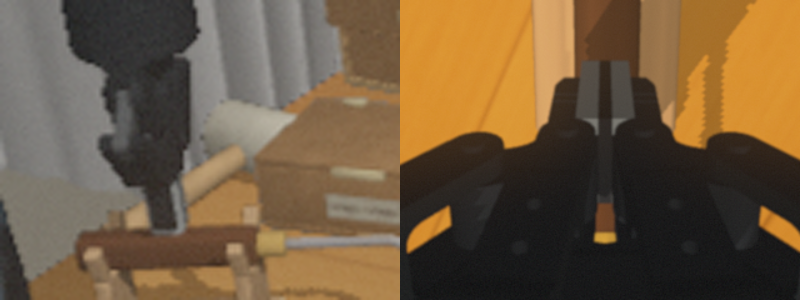

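```bash
python3 - <<'E'
from h import *
p,P=cloud('w4')
for v in range(276,320,3): print(v,P[v,308].round(3),P[v,334].round(3),p[v,308])
s=ctrl.sense(); q=np.load('pics/w4.npz'); T=q['T']; print(s['position'])
for z in (.048,.059,.083): # where would closed fingertip back edge project
    X=T[:3,:3].T@(np.r_[s['position'][:2]-.011*ux(HA),z]-T[:3,3]); print(z,X[:2]/X[2]*q['k'][0]+q['k'][2:])
E
```

```text
276 [0.398 0.226 0.08 ] [0.407 0.23  0.081] [116  75  44]
279 [0.399 0.224 0.078] [0.408 0.228 0.078] [108  70  42]
282 [0.4   0.223 0.078] [0.408 0.227 0.079] [107  69  41]
285 [0.4   0.222 0.078] [0.409 0.226 0.079] [113  71  40]
288 [0.4   0.223 0.085] [0.408 0.227 0.083] [98 72 52]
291 [0.4   0.224 0.089] [0.408 0.227 0.088] [86 78 70]
294 [0.4   0.223 0.089] [0.408 0.227 0.09 ] [87 78 70]
297 [0.4   0.223 0.092] [0.408 0.227 0.092] [85 77 70]
300 [0.4   0.224 0.095] [0.408 0.227 0.094] [86 77 70]
303 [0.4   0.223 0.097] [0.408 0.227 0.097] [84 77 70]
306 [0.4   0.223 0.1  ] [0.408 0.227 0.099] [86 79 71]
309 [0.4   0.223 0.101] [0.408 0.227 0.102] [83 77 70]
312 [0.4   0.223 0.103] [0.408 0.227 0.103] [83 77 70]
315 [0.4   0.223 0.105] [0.408 0.227 0.106] [83 77 69]
318 [0.4   0.224 0.108] [0.407 0.227 0.109] [81 76 68]
[0.40956218 0.2154119  0.05898451]
0.048 [324.09417739 256.2519871 ]
0.059 [324.13166574 264.5771365 ]
0.083 [324.23178776 286.81152996]
```

The depth shows the real pads span z = 0.083–0.118, so they stand 35 mm higher than the reported TCP implies. I'll correct for this: commanded z = true z − 0.035.

```bash
echo "DZ=.035" >> h.py; python3 - <<'E'
from h import *
S=lambda x,y=0: SO+x*ux(SY)+y*np.array([-np.sin(SY),np.cos(SY)])
for x in(-.10,-.25,-.26): print(x,ctrl.solve_ik(W(S(x),.0125),Rt(SY)) is not None)
ctrl.movel(W(GP,.09),max_speed=.1); ctrl.gripper_to(.06,60); 
print(ctrl.movel(W(GP,.059-DZ),max_speed=.06,force_limit=5)); ctrl.wait(.2)
s=ctrl.sense(); print(s['position'],s['contact_force'])
ctrl.gripper_to(0.0,60); ctrl.wait(.3)
s=ctrl.sense(); print(s['position'],s['contact_force'],s['finger_gap'],s['finger_force'],s['clock'])
E
```

```text
-0.1 True
-0.25 True
-0.26 True
False
[0.40973487 0.21561209 0.02428751] [ 0.40925028 -0.08244166  0.15097884]
[0.40958573 0.21546235 0.02419327] [-1.03616796  0.39329485  5.36356383] 0.01924969083596994 58.6698317527771 10.85
```

```bash
cat >> h.py <<'E'
def S(x,y=0): return SO+x*ux(SY)+y*np.array([-np.sin(SY),np.cos(SY)])
E
python3 - <<'E'
from h import *
ctrl.gripper_to(0.0,100); 
s=ctrl.sense(); print(s['position'],s['contact_force'],s['finger_gap'],s['finger_force'])
print(ctrl.movel(W(GP,.15-DZ),max_speed=.08)); ctrl.wait(.2)
s=ctrl.sense(); print(s['position'],s['contact_force'],s['finger_force'])
ctrl.reach(W(S(-.245),.15-DZ),Rt(SY)); ctrl.wait(.4)
s=ctrl.sense(); print(s['position'],s['contact_force'],s['finger_force'],s['clock'])
snap('wrist','w5'); snap('top','top5')
E
```

```text
[0.40960982 0.21548191 0.02428387] [-1.05319142 -0.58667365  7.13566985] 0.018532645594970403 97.40351557731628
False
[0.40940294 0.21529114 0.1146435 ] [ 0.70158543  0.03961505 -0.94178938] 97.54587650299072
[ 0.4377279  -0.12326849  0.11498911] [-0.13353301 -0.86764988 -0.3316665 ] 97.54775404930115 14.3667
```

View pics/w5.png

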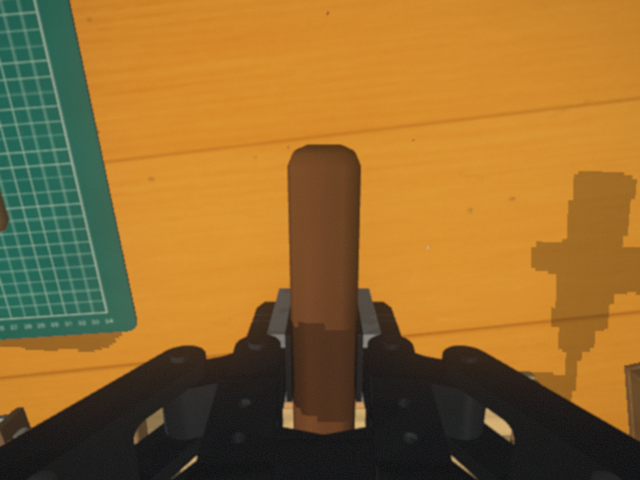

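The wrist camera shows the handle firmly held and straight, with its back end at (324,146); the shelf is out of view. For the shelf I compare the hook and shelf in the top camera.

```bash
python3 - <<'E'
from h import *
for z in(.165,.17): print(ray('w5',324,146,z))
s=ctrl.sense()['position'][:2]; g=s
for z in(.165,.17):
    d=g-ray('w5',324,146,z)[:2]; print('grip from back end',d@ux(SY), d@[-np.sin(SY),np.cos(SY)])
q=np.load('pics/top5.npz'); T=q['T']
def proj(X): c=T[:3,:3].T@(np.r_[X]-T[:3,3]); return c[:2]/c[2]*q['k'][0]+q['k'][2:]
zc=.158
for n,x,z in(('bendtop',.1555,zc),('tip',.152,zc-.0355),('ferrule',.058,zc)): print(n,proj(np.r_[g+(x-GX)*ux(SY),z]), (proj(np.r_[g+(x-GX)*ux(SY),z])-[270,170])*5)
c=q['p'][170:290,270:430,::-1]; cv2.imwrite('pics/c5.png',cv2.resize(c,None,fx=5,fy=5,interpolation=2))
E
```

```text
[ 0.37617042 -0.11610791  0.165     ]
[ 0.37587542 -0.11608126  0.17      ]
grip from back end 0.06196033992007653 -0.00020158161061748186
grip from back end 0.062256444040686504 -0.0001938939462890854
bendtop [354.17904406 230.63673162] [420.89522028 303.1836581 ]
tip [353.23707167 240.00903725] [416.18535834 350.04518623]
ferrule [338.39395291 257.24105554] [341.96976455 436.20527769]
```

View pics/c5.png

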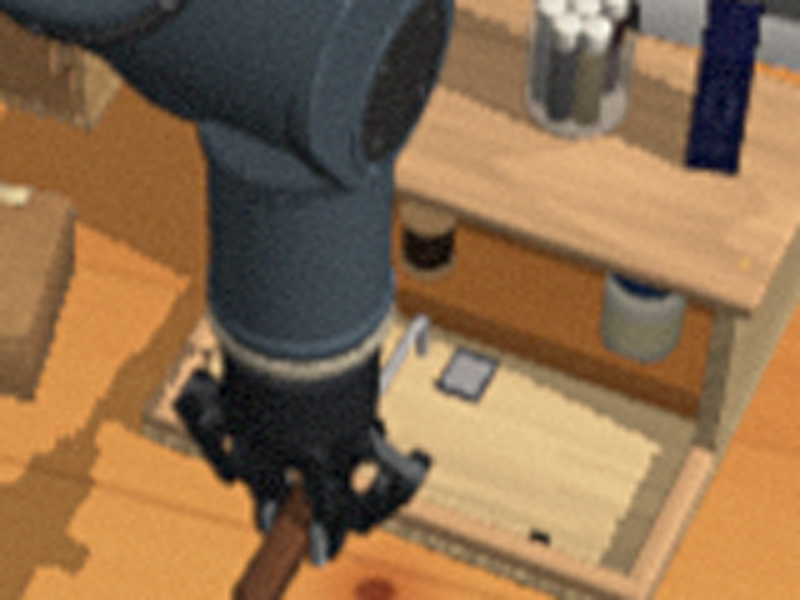

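The hook tip is seen at crop (422,352), against the predicted (416,350). So robot and top camera agree within about 2 mm (the camera shifts things right and down). Next I compute the tray's front wall from its lower edge, (400,312)-(697,412) here.

```bash
python3 - <<'E'
from h import *
B=lambda u,v,z:ray('top0',290+u/5-.4,180+v/5-.4,z)
C=lambda u,v,z:ray('top5',270+u/5-.4-1,170+v/5-.4-.8,z)
SO2=np.array([.683,-.149]);
def sh(X): d=X[:2]-SO2; return np.round([d@ux(SY),d@[-np.sin(SY),np.cos(SY)]],4)
for X in(C(400,312,.009),C(697,412,.009),C(430,270,.037),C(640,355,.037),B(250,208,.037),B(330,222,.037),B(545,308,.037)): print(sh(X))
# roof & lip with correction
print(sh(C(745,310,.162)),sh(C(632,600,.028)),sh(C(540,537,.02)),sh(C(467,372,.012)))
# depth profile
p,P=cloud('top5')
m=P[np.arange(205,260),380]; print(np.c_[np.arange(205,260,2),[np.r_[sh(X),X[2].round(3)] for X in m[::2]]])
E
```

```text
[0.0093 0.0576]
[ 0.0154 -0.127 ]
[0.0246 0.046 ]
[ 0.0184 -0.0882]
[0.0112 0.0882]
[0.0217 0.0415]
[ 0.0161 -0.0952]
[-0.0278 -0.1542] [-0.1344 -0.1454] [-0.1121 -0.0827] [-0.0172  0.0028]
[[ 2.05e+02  1.71e-02 -2.91e-02  1.58e-01]
 [ 2.07e+02  1.17e-02 -3.15e-02  1.56e-01]
 [ 2.09e+02 -0.00e+00 -3.60e-02  1.62e-01]
 [ 2.11e+02 -5.90e-03 -3.85e-02  1.61e-01]
 [ 2.13e+02 -7.40e-03 -3.96e-02  1.55e-01]
 [ 2.15e+02 -2.13e-02 -4.48e-02  1.64e-01]
 [ 2.17e+02 -2.70e-02 -4.73e-02  1.63e-01]
 [ 2.19e+02 -2.93e-02 -4.86e-02  1.58e-01]
 [ 2.21e+02  8.61e-02 -1.05e-02  9.00e-03]
 [ 2.23e+02  7.70e-02 -1.41e-02  1.10e-02]
 [ 2.25e+02  7.09e-02 -1.68e-02  1.00e-02]
 [ 2.27e+02  6.08e-02 -2.08e-02  1.30e-02]
 [ 2.29e+02  5.81e-02 -2.23e-02  8.00e-03]
 [ 2.31e+02  4.47e-02 -2.74e-02  1.60e-02]
 [ 2.33e+02  4.36e-02 -2.83e-02  8.00e-03]
 [ 2.35e+02  3.42e-02 -3.21e-02  1.10e-02]
 [ 2.37e+02  1.17e-02 -4.01e-02  3.10e-02]
 [ 2.39e+02  8.30e-03 -4.19e-02  2.70e-02]
 [ 2.41e+02  3.20e-03 -4.41e-02  2.50e-02]
 [ 2.43e+02  3.30e-03 -4.47e-02  1.60e-02]
 [ 2.45e+02  2.90e-03 -4.55e-02  7.00e-03]
 [ 2.47e+02 -5.00e-04 -4.72e-02  3.00e-03]
 [ 2.49e+02 -1.37e-02 -5.22e-02  1.10e-02]
 [ 2.51e+02 -1.45e-02 -5.31e-02  3.00e-03]
 [ 2.53e+02 -2.23e-02 -5.62e-02  5.00e-03]
 [ 2.55e+02 -3.08e-02 -5.96e-02  7.00e-03]
 [ 2.57e+02 -4.12e-02 -6.36e-02  1.20e-02]
 [ 2.59e+02 -4.28e-02 -6.48e-02  6.00e-03]]
```

```bash
cat >> h.py <<'E'
SO=np.array([.683,-.149]); GX=.004
def go(tx,hz,**k): # hook tip at shelf x tx, handle centre height hz (true)
    return ctrl.movel(W(S(tx-.152+GX),hz-.008-DZ),Rt(SY),**k)
def fx():
    s=ctrl.sense(); f=s['contact_force']; d=s['position'][:2]-SO
    return dict(t=round(s['clock'],2),tip=round(d@ux(SY)+.152-GX,4),y=round(d@[-np.sin(SY),np.cos(SY)],4),f=round(-(f[:2]@ux(SY)),2),fz=round(f[2],2),z=round(s['position'][2]+.008+DZ,4),g=round(s['finger_force'],1))
E
python3 - <<'E'
from h import *
go(-.095,.0925,max_speed=.08); print(fx())
print(go(.045,.0925,max_speed=.07,force_limit=8)); ctrl.wait(.3); print(fx())
print(go(.045,.0545,max_speed=.02,force_limit=4)); ctrl.wait(.3); print(fx()); snap('scene','sc6')
print(go(.012,.0545,max_speed=.012,force_limit=3)); print(fx()); ctrl.wait(.2); print(fx())
E
```

```text
{'t': 15.44, 'tip': np.float64(-0.0948), 'y': np.float64(-0.0001), 'f': np.float64(-0.23), 'fz': np.float64(-0.6), 'z': np.float64(0.0928), 'g': 97.5}
False
{'t': 17.89, 'tip': np.float64(0.045), 'y': np.float64(-0.0), 'f': np.float64(-0.29), 'fz': np.float64(-1.15), 'z': np.float64(0.0925), 'g': 97.5}
False
{'t': 20.24, 'tip': np.float64(0.045), 'y': np.float64(0.0), 'f': np.float64(-0.1), 'fz': np.float64(-1.5), 'z': np.float64(0.0545), 'g': 97.5}
False
{'t': 23.19, 'tip': np.float64(0.0121), 'y': np.float64(-0.0), 'f': np.float64(-2.93), 'fz': np.float64(-1.5), 'z': np.float64(0.0545), 'g': 97.6}
{'t': 23.39, 'tip': np.float64(0.0121), 'y': np.float64(0.0), 'f': np.float64(-2.27), 'fz': np.float64(-2.48), 'z': np.float64(0.0545), 'g': 97.6}
```

Contact is made and sliding takes about 2.5 N. Now drawing forward.

```bash
python3 - <<'E'
from h import *
for t in(-.03,-.06,-.078,-.090):
    r=go(t,.0545,max_speed=.03 if t>-.085 else .012,force_limit=6); print(r,*fx().values())
    if r: break
E
```

```text
False 24.94 -0.0301 -0.0 -0.74 -0.58 0.0544 97.6
False 26.09 -0.0603 -0.0 -0.11 -1.7 0.0544 97.6
False 26.84 -0.0785 -0.0 0.06 -2.49 0.0545 97.6
False 27.99 -0.09 0.0 -1.26 -1.13 0.0545 97.6
```

```bash
cat >> h.py <<'E'
def tray(f):
    snap('scene',f); p,P=cloud(f); d=P[...,:2]-SO; a=d@ux(SY); b=d@np.array([-np.sin(SY),np.cos(SY)]); z=P[...,2]
    m=(z>.031)&(z<.042)&(a>-.122)&(a<.06)&(abs(b)<.125)
    h,_=np.histogram(a[m],np.arange(-.125,.065,.01)); print('tray hist from -.125:',h)
def step(t,v=.006):
    go(t,.0545,max_speed=v); r=[]
    for i in range(4): ctrl.wait(.05); r.append(fx())
    print(r[-1]['t'],r[-1]['tip'],'pull',[-float(x['f']) for x in r],float(r[-1]['fz']),flush=True); return -np.mean([x['f'] for x in r])
E
python3 - <<'E'
from h import *
tray('sc7')
t=-.090
while t>-.103:
    t-=.0015; F=step(t)
    if F>6: break
tray('sc8')
E
```

```text
tray hist from -.125: [  0   0 237  20  51  30  16   3   2 118 115   0   0   0   0   0   0   0]
28.64 -0.0916 pull [2.17, 2.08, 1.23, 0.31] -1.91
29.24 -0.0931 pull [1.91, 2.84, 0.82, 1.97] -1.94
29.84 -0.0946 pull [1.65, 0.67, 1.15, 1.18] -1.63
30.44 -0.0961 pull [2.26, 1.78, 2.4, 0.83] -1.56
31.04 -0.0976 pull [1.5, 1.43, 1.94, 1.42] -2.05
31.64 -0.0991 pull [2.48, 1.4, 2.39, 1.62] -2.1
32.24 -0.1002 pull [3.51, 3.6, 3.6, 3.63] -2.64
32.84 -0.1013 pull [5.33, 5.63, 5.84, 6.81] -3.51
33.44 -0.102 pull [6.85, 7.0, 6.97, 7.16] -4.5
tray hist from -.125: [ 19 233   1  66  24  12   1   2 189  55   0   0   0   0   0   0   0   0]
```

```bash
python3 - <<'E'
from h import *
t=-.1035
for i in range(20):
    t-=.0007 if i<3 else .0004; F=step(t)
    if F>13.3: break
print(t); tray('sc9')
E
```

```text
33.96 -0.1024 pull [9.11, 8.12, 7.95, 7.89] -3.48
34.42 -0.1028 pull [9.16, 8.76, 9.48, 8.69] -5.35
34.89 -0.1031 pull [10.48, 9.71, 10.3, 10.01] -6.14
35.34 -0.1032 pull [10.57, 11.22, 9.94, 10.66] -5.87
35.79 -0.1034 pull [11.03, 10.47, 10.27, 10.38] -6.08
36.24 -0.1036 pull [11.13, 11.69, 12.78, 11.21] -7.05
36.69 -0.1037 pull [11.77, 12.65, 12.15, 12.88] -7.17
37.14 -0.1039 pull [12.61, 13.98, 12.5, 14.15] -7.44
-0.1076
tray hist from -.125: [ 86 167   2  74  23  13   2   1 193  29   0   0   0   0   0   0   0   0]
```

```bash
python3 - <<'E'
from h import *
t=-.1076
for hz in(.0541,.0537): 
    go(t,hz,max_speed=.006); ctrl.wait(.05); print(*fx().values())
def st(t):
    go(t,.0537,max_speed=.006); r=[]
    for i in range(3): ctrl.wait(.04); r.append(fx())
    F=-np.mean([x['f'] for x in r]); Z=np.mean([x['fz'] for x in r]); print(r[-1]['t'],r[-1]['tip'],F.round(2),Z.round(2),flush=True); return F,Z
for i in range(4):
    t-=.0003; F,Z=st(t)
    if F>14.4 or np.hypot(F,Z+1.5)>15.7: break
print(t)
E
```

```text
37.49 -0.1039 0.0 -12.64 -6.42 0.0545 97.7
37.79 -0.1039 0.0 -12.51 -5.47 0.0542 97.8
38.17 -0.1039 13.2 -5.91
38.54 -0.104 13.08 -5.92
38.92 -0.1041 13.85 -6.32
39.29 -0.1041 14.68 -6.44
-0.10879999999999998
```

```bash
python3 - <<'E'
from h import *
t=-.1088
while t<-.1025:
    t+=.0012; go(t,.0537,max_speed=.01); ctrl.wait(.05); print(*fx().values())
    if fx()['f']>-1: break
tray('sc10')
E
```

```text
39.61 -0.1036 -0.0 -12.94 -5.48 0.0543 97.8
39.92 -0.1034 -0.0 -10.24 -4.43 0.0542 97.9
40.24 -0.1033 -0.0 -7.44 -2.01 0.054 98.2
40.56 -0.1034 -0.0 -4.46 -0.84 0.0539 98.4
40.88 -0.1033 -0.0 -2.44 -1.11 0.0536 98.5
41.19 -0.1025 0.0 0.39 -1.39 0.0535 98.4
tray hist from -.125: [ 52 208   4  67  23  10   2   1 183  35   0   0   0   0   0   0   0   0]
```

The tip stayed at −0.1033 while the force fell to zero, so the tongue has caught. Now unhook and return.

```bash
python3 - <<'E'
from h import *
go(-.093,.0537,max_speed=.02); print(*fx().values())
go(-.093,.15,max_speed=.06); print(*fx().values())
ctrl.reach(W(GP,.15-DZ),Rt(HA)); ctrl.wait(.3); s=ctrl.sense(); print(s['clock'],s['position'],GP)
tray('sc11'); snap('wrist','w11'); q=np.load('pics/w11.npz'); print('hook in hand',[ (s['position'][:2]-ray('w11',u,146,.165)[:2])@ux(HA) for u in(324,)])
print(ctrl.movel(W(GP,.0250),max_speed=.06,force_limit=10)); s=ctrl.sense(); print(s['clock'],s['position'],s['contact_force'])
cv2.imwrite('pics/m3.png',np.hstack([cv2.imread('pics/w11.png')[60:360,200:450],cv2.resize(cv2.imread('pics/sc11.png')[180:320,280:480],(500,350),interpolation=2)[:300]]))
snap('scene','sc12'); cv2.imwrite('pics/m3.png',np.hstack([cv2.resize(cv2.imread('pics/sc12.png')[240:330,140:280],(400,300),interpolation=2),cv2.resize(cv2.imread('pics/sc11.png')[170:320,290:490],(400,300),interpolation=2)]))
E
```

```text
41.83 -0.0931 0.0 -0.14 -1.27 0.0536 98.4
43.58 -0.0932 0.0 -0.1 -1.52 0.1497 98.4
45.2833 [0.40988078 0.21485114 0.11501697] [0.40957347 0.21545019]
tray hist from -.125: [ 89 375   2 106  75  21   1   2 206  36   0   0   0   0   0   0   0   0]
hook in hand [np.float64(0.06201009122468473)]
False
47.0333 [0.40972768 0.21557087 0.02528057] [-0.24909891  0.11466974 -1.01789785]
```

View pics/m3.png

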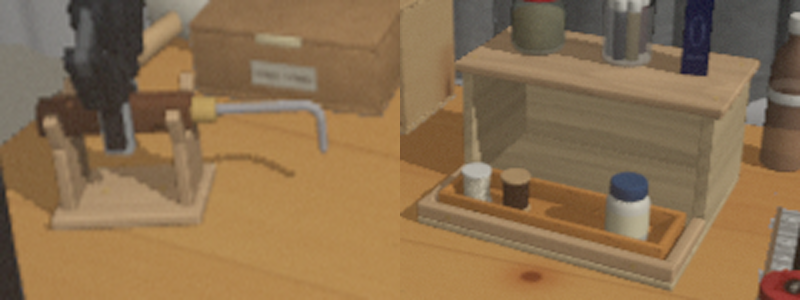

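The left half shows the hook back in its rack notches (handle at (115,115)). The right half shows the tray out at the lip, with the spools (475,182), (515,188) and the pot (628,205) all upright. Now I release the hook, retreat and hand in.

```bash
python3 - <<'E'
from h import *
print(ctrl.movel(W(GP,.0242),max_speed=.02,force_limit=6)); ctrl.gripper_to(.03); ctrl.gripper_to(.06); ctrl.wait(.3)
ctrl.movel(W(GP,.14),max_speed=.08); ctrl.wait(.5)
from seg import handle
snap('wrist','w13'); handle('w13'); snap('scene','sc13'); handle('sc13'); tray('sc14'); print(ctrl.sense()['clock'])
E
```

```text
False
w13 6102 c [0.40555695 0.22568474 0.07785078] mid [0.40779408 0.22092178] ext [-0.04982006  0.06034441] [-0.01835763  0.01997467] ang -64.8409142911644 zmed 0.07823890737448373
sc13 406 c [0.40164763 0.21663179 0.07668577] mid [0.40159345 0.21675103] ext [-0.05580744  0.05554549] [-0.00592912  0.01037273] ang -65.56452314622786 zmed 0.07796208413910236
tray hist from -.125: [ 93 370   2 109  76  20   1   1 207  37   0   0   0   0   0   0   0   0]
50.55
```

```bash
python3 -c "
from cell import ctrl
print(ctrl.sign_off())"
```

```text
the job is handed in; nothing more can be done
None
```

I handed the job in at about 51 s: the tray is out and held by the tongue, the hook is back in its rack as it lay, the spools and pot are upright, and the pull peaked at about 15.5 N; I have no verdict back, and I didn't check the jar and awl again afterwards.

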